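Stop the stirrer and show its impeller to the inspection camera

ROBOT

A 6-joint arm with a two-finger parallel gripper is mounted at the origin on the work surface. World frame = base frame: x ahead of the robot, y to its left, z up, the work surface at z = 0. Lengths are in mm, angles in degrees, forces in N, time in s.
With the tool pointing down it reaches from about 300 to 750 mm from the base axis. Payload 8.5 kg.
Tool frame: the origin (TCP) lies between the finger pads; the fingertips stand 11 mm ahead of it and the grasp point (between the pads) lies 8 mm behind it; z points along the fingers, y is the line along which they close (so a half turn about z gives the same grasp; the last joint's range is limited). The gripper opens to 85 mm and grips with 20 to 120 N. Pads are 22 mm wide; open, the fingers measure 114 mm over their backs; the gripper's body (76 mm by 85 mm) begins 54 mm behind the grasp point. The pads swing forward as they close: fully open they stand 13 mm farther back than shut.
Start: joints at [-75.82, 21.807, 74.336, -0, 83.858, -12.336], TCP at [245.542, -492.128, 242.322] pointing down, gripper open.
Joint ranges: [-178.18, 178.18], [-50.72, 133.34], [12.68, 142.11], [-81.47, 261.47], [9.98, 163.14], [-165.26, 165.26]. Speed limits (degrees/s): [136.94, 136.94, 180, 180, 180, 180].

INTERFACE

Orientations are given as a 3x3 rotation matrix whose columns are the frame's x, y, z axes.
In Python, from station import get_obs, camera, camera_params, hand_in gives the robot as it stands.
- The arm moves only by the tool jog_arm, never from a script. Its argument "rows" is a list of rows, each a list of 7 numbers: the turn, a rotation vector about the tool's x, y, z in rad, then the shift along the tool's x, y, z in m, then the closure, from -1 (fully open) to 1 (shut), so that 0 is half open. In form: [[ax, ay, az, tx, ty, tz, gripper], ...]. A call has exactly 5 rows; each row is the pose to reach, as a shift and turn from the pose commanded when the call began, along the tool's axes at that moment; what a row does not reach only later rows make up. A row lasts 1/12 s, in which the tool goes at most 41.7 mm and 7.16 degrees, less where a joint would pass 70% of its speed; a pose out of reach is approached as far as the arm can. A call with a gripper value outside its range is refused whole. The fingers move at their own pace and stop on an object; the grip force is fixed at half the most. Time passes only in rows, so rows that repeat a pose let the fingers close, or fill a call up. It gives the time, the measured TCP pose, the force, the opening and the grip force at its end, in the units of the state.
- get_obs(): the state, without advancing time (a new reading comes with each control period).
- camera(name): name is "side" or "top"; returns the picture (384x512x3 uint8, blue, green, red); there is no depth.
- camera_params(name): a dict with "camera_matrix" (3x3 intrinsics, pixels), "T" (4x4, takes a point from camera to world coordinates). Camera axes: x right, y down, z forward; pixel columns grow to the right and rows downward; lengths in mm; the calibration is good to about 2 mm. A picture is of the moment at which its call begins. camera_params takes no time and is no camera call.
- hand_in(): hands the job in; it is judged then, once.
The state is a dict: "time": time; "joint_positions": joint angles; "joint_vel": joint speeds; "effort": joint torques, N m; "position": TCP position; "tcp_rot": TCP orientation; "wrist_force": force on the tool from outside, world axes, zero at the start; "wrist_torque": the same for the moment, N m; "gripper_width": finger opening in mm; "finger_force": force on a finger pad.
Only numpy, scipy, OpenCV 4.12 (cv2) and the standard library are available. Lean on these libraries where they do the work, as an engineer would, in place of code of your own. Each camera call takes 0.05 s, during which the arm holds its last target. There are 200 camera calls.

TASK

First turn the stirrer's dial until its pointer stands at the zero mark, and leave it there. Then lift the lid with its hanging impeller out of the glass vessel and hold it in the air for the inspection camera: upright, the middle of the blade at lens height and 11 cm straight in front of the lens, one flat side of the blade square on to the lens. Finish while still holding it there, clear of everything; do not touch the camera, and leave the vessel and the other things where they stand.

Things in the scene. Friction and masses are not known exactly. Their poses are not given: they have to be found in the camera images.
- stirrer: White flat stirrer fixed to the bench, 250 mm long (x) by 160 mm wide (y), top at 60 mm; origin on the bench under its centre. Dial on top at x = -85 mm (towards the robot); steel plate (diameter 124 mm, top at 66 mm) at x = +50 mm carries the vessel. Zero mark: the one long broad black tick of the dial face, on the dial's +x side (towards the vessel); thin short ticks every 0.4 rad either side.
- dial (a joint): Dial angle in rad, positive counter-clockwise seen from above; 0 = pointer at the zero mark, pointing along the stirrer's +x (to the vessel). No stop or click at zero; travel -2.4 to 2.4; starts 0.5 to 1.4 on the counter-clockwise side; light friction (0.03 N m), stays where it is left.
- dial_grip (a point): Point on the dial's axis at gripping height, 83.5 mm above the bench. The dial is a black disc (diameter 42 mm) with an upright bar grip 44 mm long, 12 mm thick, from 67 to 95 mm above the bench; its pointer is a white line along half of the bar's top with a small nose at that end. The point's x runs along the bar to the pointer end.
- vessel: Loose clear glass cylinder vessel, empty, outer diameter 80 mm, inner 74 mm, 85 mm tall, 0.25 kg, standing upright on the stirrer's steel plate; origin at the centre of its underside.
- head: Grey lid with hanging impeller, one loose rigid piece, 0.11 to 0.22 kg, on the vessel's rim. Origin: centre of the lid's underside (151 mm above the bench at first), z up. Lid: diameter 88, 8 mm thick; plug 66 mm wide, 6 mm deep. Bar grip on top: 40 mm along y, 12 along x, 8 to 42 mm above the origin. Steel blade: 50 mm along y, 4 thick, 38 to 68 mm below the origin, parallel to the bar.
- grip (a point): Middle of the bar grip on the lid, 25 mm above the origin of head, axes as head.
- blade (a point): Middle of the impeller's blade, 53 mm below the origin of head, axes as head (x square to the blade's flat sides).
- camera: Inspection camera fixed to the bench: steel base plate 90 x 90 x 12 mm, round post up to 212 mm at the back, pale camera head 46 mm wide from 117 to 163 mm above the bench, with a black lens tube (diameter 36 mm) towards its -x. Origin on the bench, 40 mm behind the lens's front face; it looks level along its own -x.
- lens (a point): Centre of the lens's front face, 140 mm above the bench; the camera looks along this point's -x, so the blade's middle belongs at x = -110 mm, y = 0, z = 0 in its frame.
- bottle: Bystander: violet plastic bottle with white cap, diameter 60 mm, 170 mm tall, standing; origin under its centre.
- jar: Bystander: small amber jar, diameter 44 mm, 50 mm tall, behind the stirrer; origin under its centre.
- dish: Bystander: white porcelain dish, diameter 72 mm, 30 mm tall, beside the camera; origin under its centre.
There are look-alikes about, which are no part of the job. Leave any orange or yellow look-alike of the head alone.

How it is judged:
By the outcome, as a careful person would: the job done as asked, in the order asked, and still so for the second after the job is handed in, while the arm keeps its last pose, push and grip.
It also fails if it takes over 56 s, if anything falls off the work surface, if the arm or the gripper's body presses on something with over 40 N, if the wrist force passes 120 N, or if a joint passes its speed limit or range.

## Working session

There is one attempt and no reset: what is moved stays moved. The work goes in short steps, Python scripts to look and compute and a tool call to move; the robot and the scene stay as the last step left them, time stands still between calls to the robot, and variables do not carry over. Pictures are saved under pics/ and viewed, at most 10 in all, crops included, and the job is handed in when it is done.

Besides the shell and the picture viewer there is one more tool, called after "Emit:" by a JSON object that holds its "op" and its "data", one argument or row to a line. jog_arm: Moves the arm, as the interface text tells. Its arguments: {"type":"object","properties":{"rows":{"type":"array","items":{"type":"array","items":{"type":"number"}}}},"required":["rows"]}

```bash
mkdir -p pics; ls; python3 - <<'E'
from station import *
import cv2
for n in("side","top"):
    cv2.imwrite(f"pics/{n}0.png",camera(n)); p=camera_params(n); print(n,p["camera_matrix"],p["T"].round(3) if hasattr(p["T"],'round') else p["T"])
o=get_obs();print(o)
E
```

```text
pics
side [[460.70016912   0.         261.66597155]
 [  0.         460.70016912 188.21663021]
 [  0.           0.           1.        ]] [[-9.04000e-01 -2.60000e-01  3.39000e-01  2.06134e+02]
 [-4.28000e-01  5.40000e-01 -7.25000e-01  7.52379e+02]
 [ 5.00000e-03 -8.00000e-01 -6.00000e-01  8.27762e+02]
 [ 0.00000e+00  0.00000e+00  0.00000e+00  1.00000e+00]]
top [[426.27018005   0.         260.02537593]
 [  0.         426.27018005 189.13493408]
 [  0.           0.           1.        ]] [[ 3.000000e-03 -9.850000e-01  1.750000e-01  4.142830e+02]
 [-1.000000e+00 -1.000000e-03  1.400000e-02 -8.872100e+01]
 [-1.300000e-02 -1.750000e-01 -9.850000e-01  1.253613e+03]
 [ 0.000000e+00  0.000000e+00  0.000000e+00  1.000000e+00]]
{'time': 0.1, 'joint_positions': array([-7.58205560e+01,  2.18377073e+01,  7.43809080e+01, -2.14210502e-03,
        8.38585922e+01, -1.23361740e+01]), 'joint_vel': array([ 0.01318595, -0.07418526, -0.05555463,  0.00944183, -0.12262621,
        0.06912189]), 'effort': array([ 3.89423090e-03, -4.49217546e+01, -2.31657994e+01, -1.67097428e-04,
        3.62300714e-03,  1.38059829e-05]), 'position': array([ 245.46345066, -491.89405191,  241.765175  ]), 'tcp_rot': array([[ 8.94810951e-01,  4.46445101e-01, -3.66128966e-04],
       [ 4.46445181e-01, -8.94810046e-01,  1.29736517e-03],
       [ 2.51586450e-04, -1.32435308e-03, -9.99999091e-01]]), 'wrist_force': array([-0.64712274,  0.63591111, -0.13383671]), 'wrist_torque': array([ 0.00923769, -0.01378322, -0.0182498 ]), 'finger_force': 0.0, 'gripper_width': 85.75300892220335}
```

View pics/side0.png

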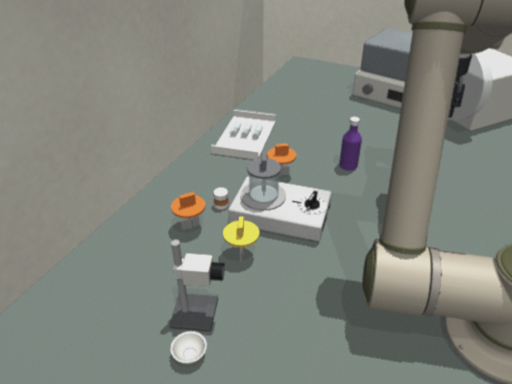

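View pics/top0.png

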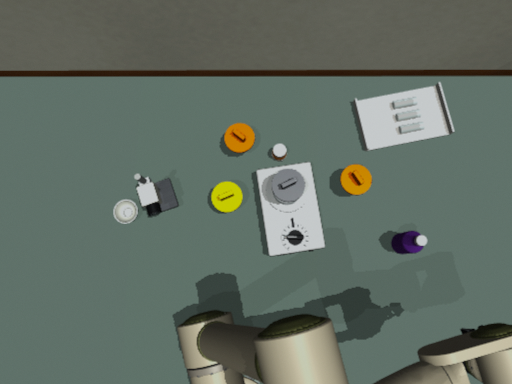

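Top view: stirrer centred near (290,208), dial (295,237), lid (289,186), inspection camera (150,193). The lens seems to face image down-right. I'll zoom in for the details.

```bash
python3 - <<'E'
import cv2,numpy as np
t=cv2.imread("pics/top0.png");s=cv2.imread("pics/side0.png")
a=cv2.resize(t[155:265,245:335],None,fx=5,fy=5,interpolation=cv2.INTER_CUBIC)[:, :400]
a=cv2.resize(t[160:260,252:332],(400,500),interpolation=cv2.INTER_CUBIC)
b=cv2.resize(t[165:225,110:190],(400,300),interpolation=cv2.INTER_CUBIC)
c=cv2.resize(s[235:335,165:265],(300,300),interpolation=cv2.INTER_CUBIC)
o=np.zeros((600,800,3),np.uint8);o[:500,:400]=a;o[:300,400:]=b;o[300:,450:750]=c
cv2.imwrite("pics/z0.png",o)
E
```

```text
(no output)
```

View pics/z0.png

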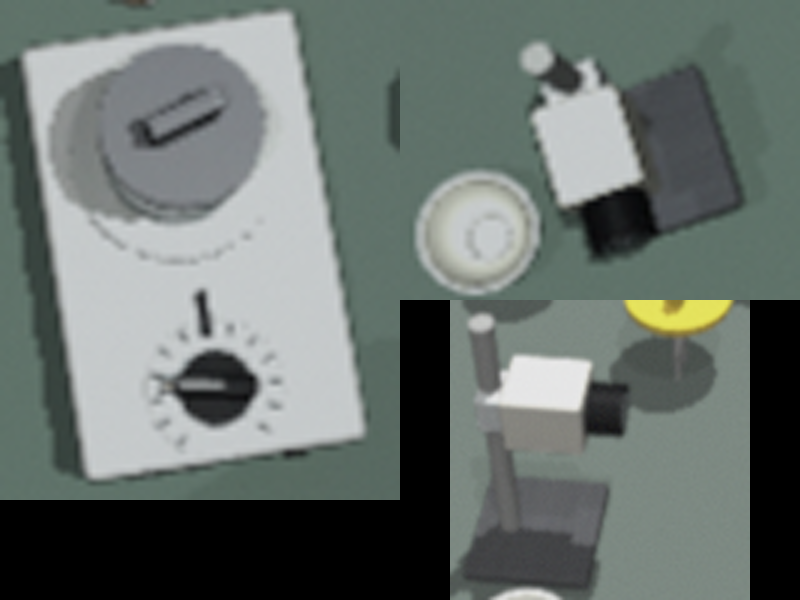

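The pointer points image-left and zero is nearly up, so the dial reads about +1.4 rad. The lens faces image down and slightly right. Next I'll measure these.

```bash
cat > h.py <<'E'
import cv2,numpy as np
from station import *
def ray(n,uv):
    p=camera_params(n);T=np.array(p["T"]);K=np.array(p["camera_matrix"])
    d=T[:3,:3]@np.linalg.solve(K,np.array([uv[0],uv[1],1.0]));return T[:3,3],d
def onz(n,uv,z):
    o,d=ray(n,uv);return (o+d*(z-o[2])/d[2])
def proj(n,P):
    p=camera_params(n);T=np.array(p["T"]);K=np.array(p["camera_matrix"])
    q=K@(T[:3,:3].T@(np.array(P,float)-T[:3,3]));return q[:2]/q[2]
def big(m,box,k=1):
    z=np.zeros_like(m);x0,y0,x1,y1=box;z[y0:y1,x0:x1]=m[y0:y1,x0:x1]
    c,_=cv2.findContours(z,cv2.RETR_EXTERNAL,cv2.CHAIN_APPROX_NONE);return max(c,key=cv2.contourArea)
def axis(c,n,z): # contour -> rect on plane z: centre, sizes, angle of long side (deg)
    P=np.array([onz(n,q,z)[:2] for q in c[:,0,:]],np.float32)
    (cx,cy),(w,h),a=cv2.minAreaRect(P)
    if h>w: a+=90;w,h=h,w
    return round(cx,1),round(cy,1),round(w,1),round(h,1),round(a,1)
E
python3 - <<'E'
from h import *
t=cv2.imread("pics/top0.png");hsv=cv2.cvtColor(t,cv2.COLOR_BGR2HSV)
w=cv2.inRange(hsv,(0,0,165),(180,45,255))
print("stirrer",axis(big(w,(252,155,332,262)),"top",60))
print("camhead",axis(big(w,(134,180,160,210)),"top",163))
print("dish",cv2.minEnclosingCircle(big(w,(112,196,138,226))))
for (u,v) in [(289,186),(295,237),(150,193),(220,187)]: print(t[v,u],hsv[v,u])
# lid: grey
g=cv2.inRange(hsv,(100,5,90),(140,60,150));c=big(g,(268,165,310,212))
print("lid px",cv2.boundingRect(c),axis(c,"top",159))
b=cv2.inRange(hsv,(0,0,0),(180,255,75))
print("dialdisc",axis(big(b,(284,226,306,248)),"top",67))
print("lens",axis(big(b,(143,200,164,218)),"top",155), "tick",axis(big(b,(288,215,298,229)),"top",60))
# crop positions from zoom picture (a: 5x from 252,160)
A=lambda x,y:(252+(x+.5)/5-.5,160+(y+.5)/5-.5)
p=onz("top",A(175,385),95);q=onz("top",A(225,385),95);print("pointer",p,q)
p=onz("top",A(140,130),193);q=onz("top",A(223,98),193);print("bar",p,q,(p+q)/2,np.degrees(np.arctan2(*(p-q)[[1,0]])))
E
```

```text
stirrer (573.1, -156.3, 245.1, 154.7, 8.8)
camhead (599.5, 222.3, 60.7, 42.4, 20.6)
dish ((125.0, 211.0), 12.206655502319336)
[79 77 75] [105  13  79]
[127 127 123] [ 90   8 127]
[204 202 198] [100   8 204]
[  0 203 198] [ 31 255 203]
lid px (272, 169, 33, 33) (619.9, -146.6, 85.0, 83.6, 179.9)
dialdisc (490.5, -168.2, 37.4, 36.9, 134.7)
lens (556.7, 203.5, 51.6, 33.7, 112.4) tick (531.2, -162.7, 19.8, 2.8, 10.7)
pointer [ 489.64987581 -144.99093786   95.        ] [ 489.71489405 -172.01290904   95.        ]
bar [ 611.7137526  -123.51798036  193.        ] [ 628.24852312 -165.65292359  193.        ] [ 619.98113786 -144.58545197  193.        ] 111.42624290353197
```

```bash
python3 - <<'E'
from h import *
B=lambda x,y:(110+(x-400+.5)/5-.5,165+(y+.5)/5-.5)
C=lambda x,y:(165+(x-450+.5)/3-.5,235+(y-300+.5)/3-.5)
def ang(p,q): d=p-q; return np.degrees(np.arctan2(d[1],d[0]))%180
p,q=onz("top",B(695,66),12),onz("top",B(743,203),12);print("plate edge top",p,q,np.linalg.norm(p-q),ang(p,q))
r=onz("top",B(652,233),12);print("front edge",r,ang(q,r)-90)
# black lens blob in side view
s=cv2.imread("pics/side0.png");h=cv2.cvtColor(s,cv2.COLOR_BGR2HSV)
c=big(cv2.inRange(h,(0,0,0),(180,255,60)),(205,255,232,285));print(cv2.boundingRect(c),cv2.minAreaRect(c))
for k in [(615,410),(620,410),(610,410)]: print("lens c side",onz("side",C(*k),140))
P=[onz("side",C(*k),163) for k in[(515,356),(593,361),(586,391),(503,384)]];print(P,[ang(P[i],P[(i+1)%4]) for i in range(4)])
# top edges of white head in top
t=cv2.imread("pics/top0.png");hv=cv2.cvtColor(t,cv2.COLOR_BGR2HSV)
for th in(140,165,185):
  print(th,axis(big(cv2.inRange(hv,(0,0,th),(180,60,255)),(134,180,160,210)),"top",163))
# predicted lens with hypotheses
c0=np.array([599.5,222.3])
for a in(18,20.6,23):
  u=np.array([np.cos(np.radians(a)),np.sin(np.radians(a))])
  for d in(50,60): f=c0-u*d; print(a,d,f,proj("side",[*f,140]),proj("top",[*f,158]))
E
```

```text
plate edge top [668.79502047 201.17603012  12.        ] [586.42743729 169.43711073  12.        ] 88.27104714134221 21.07330296279252
front edge [568.55006931 222.44574849  12.        ] 18.63687742389098
(210, 263, 14, 17) ((216.5, 271.0), (16.0, 13.0), 90.0)
lens c side [552.33563189 209.05839275 140.        ]
lens c side [549.32401633 207.61504605 140.        ]
lens c side [555.34709167 210.50166479 140.        ]
[array([625.62706884, 213.66939907, 163.        ]), array([575.89120396, 195.03280046, 163.        ]), array([566.15150683, 220.8360264 , 163.        ]), array([618.62774698, 239.01723629, 163.        ])] [np.float64(20.54154999351473), np.float64(110.6795379724588), np.float64(19.109439274516262), np.float64(105.43647554322132)]
140 (600.7, 222.8, 64.6, 45.8, 20.6)
165 (599.5, 222.3, 60.7, 42.4, 20.6)
185 (600.0, 222.5, 58.5, 41.6, 19.3)
18 50 [551.94717419 206.84915028] [220.37875055 270.65732319] [151.96711914 210.59873568]
18 60 [542.43660902 203.75898034] [225.27886702 271.14761209] [152.98038424 214.24515006]
20.6 50 [552.69702321 204.70791758] [220.57750539 269.82468971] [152.80257143 210.3131627 ]
20.6 60 [543.33642786 201.1895011 ] [225.50606922 270.14662844] [153.98434268 213.90153694]
23 50 [553.47475733 202.76344358] [220.71537105 269.05601128] [153.56286939 210.01685887]
23 60 [544.26970879 198.85613229] [225.66090155 269.22322752] [154.89793195 213.54501128]
```

Lens is near (548, 203.5, 140) with yaw about 20.5°. The plate edge, head top and side view agree on that. Dial is at (489, -169), with the bar about 90° in world; lid is at (620, -145.5), with the bar about 111°. First move is above the dial.

```bash
cat >> h.py <<'E'
def go(x,y,z,psi):
    o=get_obs();R=np.array(o["tcp_rot"]);a=np.radians(psi)
    T=np.array([[np.cos(a),np.sin(a),0],[np.sin(a),-np.cos(a),0],[0,0,-1]])
    print("t",o["time"],"turn",cv2.Rodrigues(R.T@T)[0].ravel().round(3),"shift",((R.T@(np.array([x,y,z])-o["position"]))/1000).round(4),"psi",np.degrees(np.arctan2(R[1,0],R[0,0])).round(1),"j",o["joint_positions"].round(0),"F",o["wrist_force"].round(1),"w",o["gripper_width"])
E
python3 -c "
from h import *
go(489,-169,200,90)"
```

```text
t 0.1 turn [-1.000e-03 -1.000e-03 -1.108e+00] shift [ 0.3621 -0.1801  0.0421] psi 26.5 j [-76.  22.  74.  -0.  84. -12.] F [-0.6  0.6 -0.1] w 85.75300892220335
```

Emit:
{"op": "jog_arm", "data": {
  "rows": [
    [0,0,-0.12,0.036,-0.018,0.004,-1],
    [0,0,-0.24,0.072,-0.036,0.008,-1],
    [0,0,-0.36,0.108,-0.054,0.012,-1],
    [0,0,-0.48,0.145,-0.072,0.016,-1],
    [0,0,-0.6,0.181,-0.09,0.021,-1]
  ]
}}

```text
time: 0.52
position: [368.1, -329.0, 221.1]
tcp_rot: [[0.482, 0.876, 0.0], [0.876, -0.482, 0.0], [0.0, -0.0, -1.0]]
wrist_force: [0.9, -0.8, 1.1]
gripper_width: 85.5
finger_force: 0.0
```

```bash
python3 -c "
from h import *
go(489,-169,150,90)"
```

```text
t 0.5167 turn [-0.    -0.    -0.503] shift [0.1985 0.0289 0.0711] psi 61.2 j [-56.  17.  85.   0.  78. -27.] F [ 0.9 -0.8  1.1] w 85.51583406181518
```

Emit:
{"op": "jog_arm", "data": {
  "rows": [
    [0,0,-0.12,0.04,0.006,0.0,-1],
    [0,0,-0.24,0.08,0.012,0.02,-1],
    [0,0,-0.36,0.12,0.018,0.04,-1],
    [0,0,-0.48,0.16,0.024,0.06,-1],
    [0,0,-0.503,0.198,0.029,0.071,-1]
  ]
}}

```text
time: 0.93
position: [484.4, -176.5, 151.3]
tcp_rot: [[-0.001, 1.0, -0.002], [1.0, 0.001, 0.001], [0.001, -0.002, -1.0]]
wrist_force: [1.1, -0.1, 0.1]
gripper_width: 85.2
finger_force: 0.0
```

```bash
python3 - <<'E'
from h import *
t=camera("top");s=camera("side")
a=cv2.resize(t[195:265,260:330],(490,490),interpolation=cv2.INTER_CUBIC)
q=proj("side",[489,-169,90]).astype(int);print(q)
b=cv2.resize(s[q[1]-35:q[1]+35,q[0]-22:q[0]+22],(308,490),interpolation=cv2.INTER_CUBIC)
cv2.imwrite("pics/d1.png",np.hstack([a,b]))
print(proj("top",[489,-169,95]))
go(489,-169,81,90)
E
```

```text
[313 195]
[295.48765826 236.8627666 ]
t 1.0333 turn [-0.003 -0.003  0.001] shift [0.0044 0.0039 0.0696] psi 90.1 j [-33.  24.  88.   0.  69. -33.] F [-0.4  0.   0.7] w 85.55975400118214
```

View pics/d1.png

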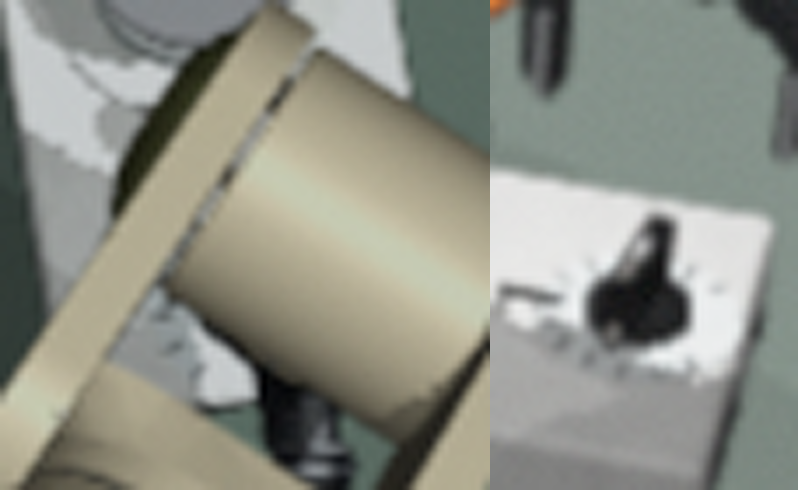

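The side crop shows the dial bar at (640,290), with its white pointer half towards the lower left (world +y). The open fingers are above it on either side. I'll go down and grip.

Emit:
{"op": "jog_arm", "data": {
  "rows": [
    [0,0,0,0.004,0.004,0.014,-1],
    [0,0,0,0.004,0.004,0.035,-1],
    [0,0,0,0.004,0.004,0.055,-1],
    [0,0,0,0.004,0.004,0.069,-1],
    [0,0,0,0.004,0.004,0.069,-1]
  ]
}}

```text
time: 1.45
position: [486.8, -174.1, 81.6]
tcp_rot: [[0.006, 1.0, -0.004], [1.0, -0.006, 0.003], [0.003, -0.004, -1.0]]
wrist_force: [-0.4, -0.4, -0.3]
gripper_width: 85.2
finger_force: 0.0
```

Emit:
{"op": "jog_arm", "data": {
  "rows": [
    [0,0,0,0,0,0,-0.2],
    [0,0,0,0,0,0,0.4],
    [0,0,0,0,0,0,1],
    [0,0,0,0,0,0,1],
    [0,0,0,0,0,0,1]
  ]
}}

```text
time: 1.87
position: [488.4, -174.5, 84.6]
tcp_rot: [[0.005, 1.0, 0.001], [1.0, -0.005, -0.001], [-0.001, 0.001, -1.0]]
wrist_force: [0.5, 0.6, 0.1]
gripper_width: 25.5
finger_force: 0.0
```

Emit:
{"op": "jog_arm", "data": {
  "rows": [
    [0,0,0,0,0,0,1],
    [0,0,0,0,0,0,1],
    [0,0,0,0,0,0,1],
    [0,0,0,0,0,0,1],
    [0,0,0,0,0,0,1]
  ]
}}

```text
time: 2.28
position: [489.8, -174.6, 84.8]
tcp_rot: [[0.005, 1.0, 0.004], [1.0, -0.005, -0.001], [-0.001, 0.004, -1.0]]
wrist_force: [7.8, 2.0, 1.4]
gripper_width: 10.5
finger_force: 62.4
```

```bash
python3 -c "
from h import *
go(489,-169,81,8.8)"
```

```text
t 2.2833 turn [ 0.004 -0.002  1.412] shift [ 0.0056 -0.0009  0.0038] psi 89.7 j [-33.  29.  92.   0.  59. -32.] F [7.8 2.  1.4] w 10.519201514677576
```

Emit:
{"op": "jog_arm", "data": {
  "rows": [
    [0,0,0.11,0.0,-0.0006,0,1],
    [0,0,0.22,0.0001,-0.0012,0,1],
    [0,0,0.33,0.0003,-0.0018,0,1],
    [0,0,0.44,0.0005,-0.0024,0,1],
    [0,0,0.55,0.0008,-0.003,0,1]
  ]
}}

```text
time: 2.7
position: [486.2, -173.4, 84.8]
tcp_rot: [[0.532, 0.847, 0.003], [0.847, -0.532, -0.0], [0.001, 0.003, -1.0]]
wrist_force: [3.9, 3.7, 5.0]
gripper_width: 11.1
finger_force: 62.7
```

```bash
python3 -c "
from h import *
a=np.radians(27)
go(489.5-5.6*np.cos(a),-169-5.6*np.sin(a),84.8,27)
a=np.radians(8.8)
go(489.5-5.6*np.cos(a),-169-5.6*np.sin(a),84.8,8.8)"
```

```text
t 2.7 turn [ 0.002 -0.002  0.539] shift [ 0.0007 -0.0024 -0.0001] psi 57.9 j [-33.  29.  93.   0.  58.  -1.] F [3.9 3.7 5. ] w 11.063434942077256
t 2.7 turn [ 0.002 -0.002  0.857] shift [ 0.0018 -0.0037 -0.0001] psi 57.9 j [-33.  29.  93.   0.  58.  -1.] F [3.9 3.7 5. ] w 11.063434942077256
```

Emit:
{"op": "jog_arm", "data": {
  "rows": [
    [0,0,0.11,0.0,-0.0005,0,1],
    [0,0,0.22,0.0001,-0.001,0,1],
    [0,0,0.33,0.0003,-0.0015,0,1],
    [0,0,0.44,0.0005,-0.002,0,1],
    [0,0,0.54,0.0007,-0.0024,0,1]
  ]
}}

```text
time: 3.12
position: [483.7, -170.6, 84.7]
tcp_rot: [[0.891, 0.453, 0.001], [0.453, -0.891, 0.002], [0.002, -0.001, -1.0]]
wrist_force: [0.9, 7.9, 8.4]
gripper_width: 10.2
finger_force: 63.3
```

```bash
python3 -c "
from h import *
a=np.radians(8.8)
go(489.5-5.6*np.cos(a),-169-5.6*np.sin(a),84.8,8.8)"
```

```text
t 3.1167 turn [-0.001 -0.001  0.317] shift [ 0.0005 -0.0005 -0.0001] psi 27.0 j [-33.  28.  93.   0.  58.  30.] F [0.9 7.9 8.4] w 10.184775885934828
```

Emit:
{"op": "jog_arm", "data": {
  "rows": [
    [0,0,0.1,0.0,-0.0001,0,1],
    [0,0,0.2,0.0002,-0.0003,0,1],
    [0,0,0.29,0.0005,-0.0005,0,1],
    [0,0,0.317,0.0005,-0.0005,0,1],
    [0,0,0.317,0.0005,-0.0005,0,1]
  ]
}}

```text
time: 3.53
position: [483.1, -168.5, 84.7]
tcp_rot: [[0.988, 0.157, -0.001], [0.157, -0.988, 0.004], [-0.0, -0.004, -1.0]]
wrist_force: [-1.9, 12.4, 12.8]
gripper_width: 10.9
finger_force: 63.9
```

```bash
python3 -c "
from h import *
go(484,-170,84.8,8.8)"
```

```text
t 3.5333 turn [-0.004  0.     0.004] shift [ 0.0006  0.0016 -0.0001] psi 9.0 j [-33.  28.  93.   0.  58.  48.] F [-1.9 12.4 12.8] w 10.949049080099085
```

Emit:
{"op": "jog_arm", "data": {
  "rows": [
    [0,0,0,0,-0.001,0,1],
    [0,0,0,0,-0.001,0,0.4],
    [0,0,0,0,-0.001,0,-0.2],
    [0,0,0,0,-0.001,0,-1],
    [0,0,0,0,-0.001,0,-1]
  ]
}}

```text
time: 3.95
position: [483.7, -170.2, 83.9]
tcp_rot: [[0.987, 0.158, 0.0], [0.158, -0.987, -0.0], [0.0, 0.0, -1.0]]
wrist_force: [0.3, -0.4, 0.4]
gripper_width: 58.8
finger_force: 0.0
```

Emit:
{"op": "jog_arm", "data": {
  "rows": [
    [0,0,0,0,0,-0.03,-1],
    [0,0,0,0,0,-0.065,-1],
    [0,0,0,0,0,-0.1,-1],
    [0,0,0,-0.04,0,-0.14,-1],
    [0,0,0,-0.08,0,-0.16,-1]
  ]
}}

```text
time: 4.37
position: [419.8, -180.7, 237.2]
tcp_rot: [[0.987, 0.16, 0.003], [0.16, -0.987, -0.002], [0.002, 0.002, -1.0]]
wrist_force: [-0.5, -0.9, 0.3]
gripper_width: 85.7
finger_force: 0.0
```

Emit:
{"op": "jog_arm", "data": {
  "rows": [
    [0,0,0,-0.02,0.03,-0.01,-1],
    [0,0,0,-0.05,0.06,-0.01,-1],
    [0,0,0,-0.07,0.09,-0.01,-1],
    [0,0,0,-0.1,0.12,-0.01,-1],
    [0,0,0,-0.1,0.16,-0.01,-1]
  ]
}}

```text
time: 4.78
position: [342.3, -354.7, 245.4]
tcp_rot: [[0.988, 0.156, -0.001], [0.156, -0.988, 0.001], [-0.001, -0.001, -1.0]]
wrist_force: [1.0, -0.5, 1.2]
gripper_width: 85.5
finger_force: 0.0
```

```bash
python3 - <<'E'
from h import *
t=camera("top");s=camera("side");cv2.imwrite("pics/t2raw.png",t);cv2.imwrite("pics/s2raw.png",s)
a=cv2.resize(t[155:255,255:335],(440,550),interpolation=cv2.INTER_CUBIC)
b=cv2.resize(s[150:230,285:335],(344,550),interpolation=cv2.INTER_CUBIC)
cv2.imwrite("pics/d2.png",np.hstack([a,b]))
go(620,-145.5,230,111)
E
```

```text
t 4.8833 turn [ 1.000e-03  1.000e-03 -1.784e+00] shift [ 0.3045 -0.1688  0.0141] psi 8.8 j [-60.  16.  82.  -0.  81.  21.] F [0.4 0.8 0.1] w 85.57615218993163
```

View pics/d2.png

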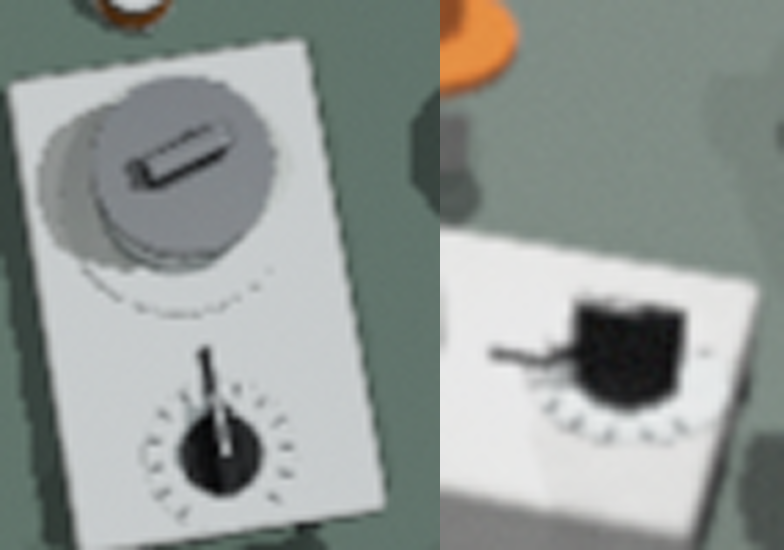

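The top crop shows the white pointer running from (229,455) to (213,395), straight into the broad tick at (205,350). I'll check both angles and re-measure the lid bar.

```bash
python3 - <<'E'
from h import *
t=cv2.imread("pics/t2raw.png");hsv=cv2.cvtColor(t,cv2.COLOR_BGR2HSV)
w=cv2.inRange(hsv,(0,0,165),(180,45,255));print("stirrer",axis(big(w,(252,155,332,262)),"top",60))
A=lambda x,y:(255+(x+.5)/5.5-.5,155+(y+.5)/5.5-.5)
def an(a,b,z):
    p=onz("top",A(*a),z);q=onz("top",A(*b),z);print(p.round(1),q.round(1),((p+q)/2).round(1),np.degrees(np.arctan2(*(p-q)[[1,0]])))
an((213,395),(229,455),95)
an((204,347),(215,410),60)
an((143,170),(230,132),193)
# lid bar top: brighter than lid
g=t[...,1].astype(int);print(g[176:192,276:302])
E
```

```text
stirrer (573.2, -156.4, 245.2, 155.0, 8.9)
[ 517.3 -163.4   95. ] [ 487.8 -171.    95. ] [ 502.5 -167.2   95. ] 14.367154445917379
[ 544.9 -161.4   60. ] [ 512.7 -166.6   60. ] [ 528.8 -164.    60. ] 9.321736531008852
[ 612. -126.  193.] [ 629.8 -166.2  193. ] [ 620.9 -146.1  193. ] 113.95613603664916
[[131 131 130 129 130 129 129 130 130 131 131 131 130 130 129 129 131 130
  128 125 126 129 131 131 132 141]
 [130 130 129 131 131 129 130 130 129 130 130 130 131 130 131 121 114 120
  126 125 122 125 131 131 131 130]
 [130 129 130 132 131 131 130 129 131 129 130 130 122 109 109  97  93 111
  131 133 119 125 129 131 131 132]
 [131 131 131 131 131 131 132 131 131 132 129 119  91  75  83 106 121 125
  131 132 126 123 127 133 132 131]
 [130 130 132 131 131 131 131 131 130 120 109  96  84 109 122 126 130 134
  136 146 136 117 128 132 132 132]
 [131 132 131 130 132 131 131 121 111 100  85 111 124 129 132 135 138 135
  123 110 104 117 131 134 132 134]
 [130 130 132 132 131 122 115 105  89 114 127 130 132 137 139 135 124 104
   71  57 105 132 132 132 133 134]
 [133 132 124 115 113 102 105 122 
[... 247 characters left out ...]
68  92 117
  133 133 133 133 133 133 133 133]
 [133 117  90  78  63  37  91 128 119  97  60  42  54  80 101 118 134 134
  135 134 135 132 134 133 133 134]
 [132 132 109  76  71  46  64  86  60  41  54  80 102 117 134 135 133 134
  134 134 134 134 134 135 133 134]
 [132 132 108  76  78  61  33  41  54  79 102 118 132 133 133 134 135 134
  136 135 135 134 135 135 134 133]
 [131 133 118 100 102  96  86  92 101 117 135 133 133 134 134 135 135 134
  134 134 134 135 136 137 135 134]
 [133 132 135 132 134 133 134 134 135 134 134 134 135 135 135 134 135 134
  134 136 136 135 135 136 136 135]
 [134 134 133 133 133 133 134 134 134 134 134 133 134 134 136 135 135 135
  135 136 137 136 135 137 135 136]]
```

```bash
python3 - <<'E'
from h import *
t=cv2.imread("pics/t2raw.png");g=t[...,1].astype(float)
print(g[222:244,288:304].astype(int))
E=[(276+c,176+r) for r,c in[(7,17),(8,15.5),(9,13.3),(10,11),(11,9),(12,6.5)]]
P=np.array([onz("top",e,159)[:2] for e in E]);d=P[0]-P[-1];print("bar foot",np.degrees(np.arctan2(d[1],d[0]))%180)
# white pointer per row
Q=[]
for v in range(228,238):
    r=g[v,290:302];w=np.clip(r-70,0,None);k=int(np.argmax(r[2:10]))+2;w[:max(0,k-2)]=0;w[k+3:]=0
    Q.append(onz("top",(290+(w*np.arange(12)).sum()/w.sum(),v),95)[:2])
Q=np.array(Q);print(Q.round(1));print(np.degrees(np.arctan(np.polyfit(Q[:,0],Q[:,1],1)[0])))
E
```

```text
[[204 203 203 155  45 107 177 204 203 202 204 202 204 203 204 203]
 [204 203 202 159  60  83 162 198 201 204 203 204 203 202 204 203]
 [198 199 203 164  74  71 154 195 199 190 187 203 198 198 204 203]
 [188 196 204 165  75  62 154 203 203 161 155 204 194 194 204 203]
 [161 191 204 166  91  97 154 195 203 172 169 203 204 203 197 198]
 [142 168 203 179 125 135 159 169 195 194 191 204 203 193 173 185]
 [176 163 189 179 127 113 154 140 150 189 203 204 204 178 160 191]
 [184 157 156 149 104  70 142 131  72 149 196 203 204 194 193 203]
 [184 156 147 114  63  40 150 153  60 108 152 188 203 204 203 204]
 [183 147 109  46  12  24 132 144  44  32  54 129 181 196 203 203]
 [182 114  47  17   8  23 100 121  71  36  40  55 108 174 204 204]
 [154  72  18  17  13  21  75 110  86  37  38  42  57 134 192 203]
 [106  30  18  17  10  17  66 111  96  35  33  41  42  75 160 203]
 [ 79  34  22  17  14  13  42 129 131  34  32  41  43  42 136 197]
 [ 53  41  30  18  15  11  24 144 156  43  31  41  44  44 107 179]
 [ 54  39  31  16  14   9  25 118 131  51  33  41  44  43 100 174]
 [ 62  38  29  17  18  13  26  41  41  38  35  40  44  44 117 185]
 [ 74  39  30  18  17  12  23  37  41  41  40  38  42  45 129 192]
 [109  36  34  22  18  12  18  34  41  44  36  33  40  63 154 203]
 [156  45  40  30  19  14  15  30  39  45  35  31  49 118 182 204]
 [179 111  50  30  17  15  12  27  40  42  34  32  85 166 203 204]
 [203 178 125  79  31  15   9  24  40  38  49 100 157 192 204 205]]
bar foot 115.81087310874746
[[ 513.  -178.7]
 [ 510.3 -179.2]
 [ 507.6 -180. ]
 [ 504.8 -166.6]
 [ 502.1 -166.9]
 [ 499.4 -168.3]
 [ 496.7 -168.8]
 [ 494.  -169.1]
 [ 491.3 -169.2]
 [ 488.6 -169.2]]
-24.436891519726363
```

Dial is at about 9° against the stirrer's 8.9°, so it stands at zero. The lid bar is at about 115°. Now I'll go above the lid.

Emit:
{"op": "jog_arm", "data": {
  "rows": [
    [0,0,-0.12,0.02,-0.011,0,-1],
    [0,0,-0.24,0.04,-0.022,0,-1],
    [0,0,-0.36,0.06,-0.034,0,-1],
    [0,0,-0.48,0.08,-0.045,0,-1],
    [0,0,-0.6,0.1,-0.056,0,-1]
  ]
}}

```text
time: 5.3
position: [436.5, -282.0, 244.9]
tcp_rot: [[0.722, 0.692, -0.0], [0.692, -0.722, 0.0], [0.0, -0.0, -1.0]]
wrist_force: [-0.1, -0.5, -0.0]
gripper_width: 85.5
finger_force: 0.0
```

```bash
python3 -c "
from h import *
go(620.5,-145.5,230,115)"
```

```text
t 5.3 turn [-0.    -0.    -1.242] shift [0.2273 0.0289 0.0149] psi 43.8 j [-46.  19.  79.   0.  83.   0.] F [-0.1 -0.5 -0. ] w 85.461511243049
```

Emit:
{"op": "jog_arm", "data": {
  "rows": [
    [0,0,-0.12,0.02,0.003,0,-1],
    [0,0,-0.24,0.04,0.006,0,-1],
    [0,0,-0.36,0.065,0.009,0,-1],
    [0,0,-0.48,0.09,0.012,0,-1],
    [0,0,-0.6,0.115,0.015,0,-1]
  ]
}}

```text
time: 5.72
position: [530.4, -213.6, 244.9]
tcp_rot: [[0.205, 0.979, -0.0], [0.979, -0.205, 0.0], [0.0, -0.0, -1.0]]
wrist_force: [-0.3, -1.3, -0.5]
gripper_width: 85.5
finger_force: 0.0
```

```bash
python3 -c "
from h import *
go(620.5,-145.5,230,115)"
```

```text
t 5.7167 turn [-0.    -0.    -0.642] shift [0.0851 0.0743 0.0149] psi 78.2 j [-34.  24.  70.  -0.  86. -22.] F [-0.3 -1.3 -0.5] w 85.51390499322946
```

Emit:
{"op": "jog_arm", "data": {
  "rows": [
    [0,0,-0.12,0.017,0.015,0.003,-1],
    [0,0,-0.24,0.034,0.03,0.006,-1],
    [0,0,-0.36,0.051,0.045,0.009,-1],
    [0,0,-0.48,0.068,0.06,0.012,-1],
    [0,0,-0.6,0.085,0.074,0.015,-1]
  ]
}}

```text
time: 6.13
position: [620.6, -146.1, 229.6]
tcp_rot: [[-0.384, 0.923, -0.0], [0.923, 0.384, 0.0], [0.0, -0.0, -1.0]]
wrist_force: [-0.9, -0.9, 0.4]
gripper_width: 85.4
finger_force: 0.0
```

```bash
python3 - <<'E'
from h import *
s=camera("side");go(620.5,-145.5,200,115)
q=proj("side",[620,-145,193]).astype(int);print(q,[proj("side",[620-17*k*.42*1.18,-145+17*k*.9*1.18,193]) for k in(-1,1)])
c=s[q[1]-50:q[1]+50,q[0]-60:q[0]+60];cv2.imwrite("pics/l1.png",cv2.resize(c,(720,600),interpolation=cv2.INTER_CUBIC))
E
```

```text
t 6.1833 turn [ 0.    -0.002 -0.032] shift [-0.001  -0.0026  0.0285] psi 113.1 j [-24.  31.  60.   0.  88. -47.] F [-1.2  3.4 -2. ] w 85.38819196150229
[264 154] [array([264.17031928, 150.72773932]), array([264.15457924, 159.22064501])]
```

View pics/l1.png

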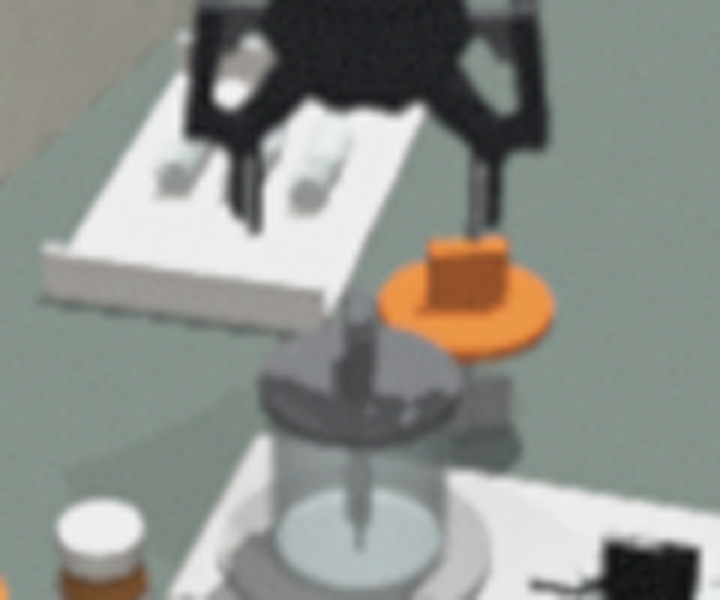

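Gripper is centred above the lid bar: fingers at x≈250 and 485, bar at x≈360 and seen end-on. I'll go down and grip.

Emit:
{"op": "jog_arm", "data": {
  "rows": [
    [0,0,-0.02,0,-0.001,0.015,-1],
    [0,0,-0.03,0,-0.001,0.03,-1],
    [0,0,-0.03,0,-0.001,0.045,-1],
    [0,0,-0.03,0,-0.001,0.056,-1],
    [0,0,-0.03,0,-0.001,0.056,-1]
  ]
}}

```text
time: 6.6
position: [617.8, -147.0, 171.4]
tcp_rot: [[-0.405, 0.914, -0.004], [0.914, 0.406, 0.002], [0.004, -0.003, -1.0]]
wrist_force: [-0.1, 0.4, -0.4]
gripper_width: 85.4
finger_force: 0.0
```

Emit:
{"op": "jog_arm", "data": {
  "rows": [
    [0,0,0,0,0,0,-0.2],
    [0,0,0,0,0,0,0.2],
    [0,0,0,0,0,0,0.5],
    [0,0,0,0,0,0,0.6],
    [0,0,0,0,0,0,0.7]
  ]
}}

```text
time: 7.02
position: [618.9, -147.7, 174.5]
tcp_rot: [[-0.406, 0.914, 0.001], [0.914, 0.406, -0.0], [-0.001, 0.001, -1.0]]
wrist_force: [-0.2, 0.5, -0.2]
gripper_width: 25.5
finger_force: 0.0
```

Emit:
{"op": "jog_arm", "data": {
  "rows": [
    [0,0,0,0,0,0,0.8],
    [0,0,0,0,0,0,0.9],
    [0,0,0,0,0,0,1],
    [0,0,0,0,0,0,1],
    [0,0,0,0,0,0,1]
  ]
}}

```text
time: 7.43
position: [619.1, -147.6, 174.5]
tcp_rot: [[-0.406, 0.914, 0.001], [0.914, 0.406, -0.0], [-0.001, 0.001, -1.0]]
wrist_force: [1.3, -0.2, 4.7]
gripper_width: 11.3
finger_force: 59.3
```

Emit:
{"op": "jog_arm", "data": {
  "rows": [
    [0,0,0,0,0,0,1],
    [0,0,0,0,0,0,1],
    [0,0,0,0,0,0,1],
    [0,0,0,0,0,0,1],
    [0,0,0,0,0,0,1]
  ]
}}

```text
time: 7.85
position: [619.1, -147.7, 174.5]
tcp_rot: [[-0.406, 0.914, 0.001], [0.914, 0.406, -0.0], [-0.001, 0.001, -1.0]]
wrist_force: [-0.7, 0.1, 5.1]
gripper_width: 11.0
finger_force: 59.4
```

Emit:
{"op": "jog_arm", "data": {
  "rows": [
    [0,0,0,0,0,-0.005,1],
    [0,0,0,0,0,-0.012,1],
    [0,0,0,0,0,-0.02,1],
    [0,0,0,0,0,-0.03,1],
    [0,0,0,0,0,-0.04,1]
  ]
}}

```text
time: 8.27
position: [618.7, -147.6, 215.0]
tcp_rot: [[-0.406, 0.914, -0.0], [0.914, 0.406, 0.0], [0.0, -0.0, -1.0]]
wrist_force: [-0.4, 0.4, -1.8]
gripper_width: 11.7
finger_force: 58.6
```

Emit:
{"op": "jog_arm", "data": {
  "rows": [
    [0,0,0,0,0,-0.015,1],
    [0,0,0,0,0,-0.03,1],
    [0,0,0,0,0,-0.045,1],
    [0,0,0,0,0,-0.06,1],
    [0,0,0,0,0,-0.075,1]
  ]
}}

```text
time: 8.68
position: [618.6, -147.5, 290.6]
tcp_rot: [[-0.406, 0.914, 0.0], [0.914, 0.406, -0.0], [-0.0, 0.0, -1.0]]
wrist_force: [0.5, -0.1, -1.9]
gripper_width: 11.2
finger_force: 58.6
```

```bash
python3 - <<'E'
from h import *
s=camera("side");t=camera("top");cv2.imwrite("pics/l2.png",np.hstack([cv2.resize(s[60:260,160:330],(476,560)),cv2.resize(t[140:270,260:335],(323,560))]))
go(445,165,280,110.5)
E
```

```text
t 8.7833 turn [0.004 0.004 0.06 ] shift [ 0.3567 -0.0324  0.0107] psi 114.0 j [-24.  29.  54.  -0.  97. -48.] F [ 0.4 -0.1 -1.5] w 10.97166685421711
```

View pics/l2.png

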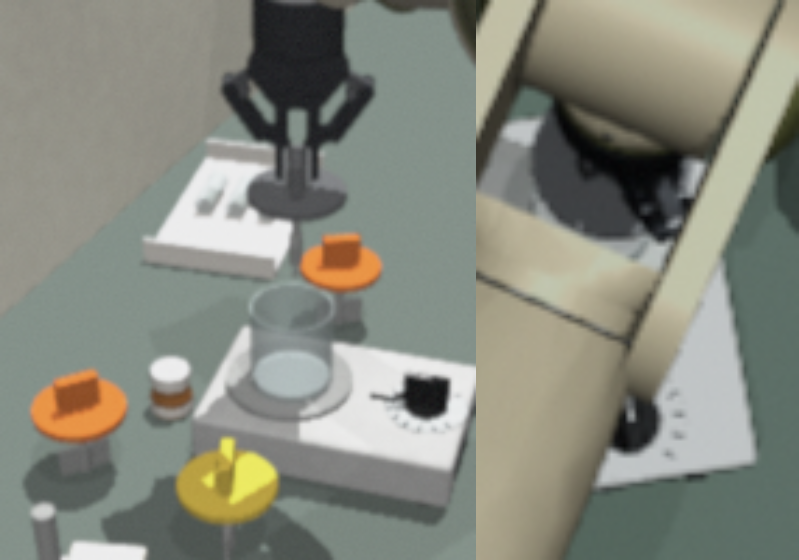

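The head is lifted clear and upright, and the vessel is still on its plate. I'll carry it across high.

Emit:
{"op": "jog_arm", "data": {
  "rows": [
    [0,0,0.01,0.025,-0.002,0,1],
    [0,0,0.02,0.055,-0.005,0,1],
    [0,0,0.03,0.09,-0.008,0,1],
    [0,0,0.04,0.125,-0.011,0,1],
    [0,0,0.05,0.16,-0.015,0,1]
  ]
}}

```text
time: 9.2
position: [538.9, -6.2, 288.3]
tcp_rot: [[-0.359, 0.933, -0.001], [0.933, 0.359, 0.0], [0.001, -0.001, -1.0]]
wrist_force: [2.4, 1.1, -2.6]
gripper_width: 10.9
finger_force: 58.7
```

Emit:
{"op": "jog_arm", "data": {
  "rows": [
    [0,0,0.01,0.035,-0.003,0,1],
    [0,0,0.01,0.07,-0.006,0,1],
    [0,0,0.01,0.105,-0.009,0,1],
    [0,0,0.01,0.14,-0.012,0,1],
    [0,0,0.01,0.17,-0.015,0,1]
  ]
}}

```text
time: 9.62
position: [463.4, 147.4, 288.6]
tcp_rot: [[-0.351, 0.936, -0.001], [0.936, 0.351, 0.0], [0.0, -0.001, -1.0]]
wrist_force: [1.3, 0.4, -1.3]
gripper_width: 11.2
finger_force: 58.6
```

```bash
python3 -c "
from h import *
go(445,165,216.5,110.5)"
```

```text
t 9.6167 turn [-0.001 -0.     0.001] shift [ 0.0229 -0.011   0.0721] psi 110.5 j [  4.  14.  79.   0.  88. -17.] F [ 1.3  0.4 -1.3] w 11.22644127662841
```

Emit:
{"op": "jog_arm", "data": {
  "rows": [
    [0,0,0,0.008,-0.004,0.01,1],
    [0,0,0,0.016,-0.008,0.025,1],
    [0,0,0,0.022,-0.011,0.042,1],
    [0,0,0,0.022,-0.011,0.06,1],
    [0,0,0,0.022,-0.011,0.072,1]
  ]
}}

```text
time: 10.03
position: [445.8, 162.7, 215.2]
tcp_rot: [[-0.351, 0.936, -0.002], [0.936, 0.351, -0.0], [0.001, -0.002, -1.0]]
wrist_force: [-0.5, 0.6, -2.0]
gripper_width: 11.3
finger_force: 58.7
```

Emit:
{"op": "jog_arm", "data": {
  "rows": [
    [0,0,0,0,0,0,1],
    [0,0,0,0,0,0,1],
    [0,0,0,0,0,0,1],
    [0,0,0,0,0,0,1],
    [0,0,0,0,0,0,1]
  ]
}}

```text
time: 10.45
position: [447.3, 162.5, 217.7]
tcp_rot: [[-0.35, 0.937, 0.001], [0.937, 0.35, 0.0], [-0.0, 0.001, -1.0]]
wrist_force: [-0.3, 0.3, -2.0]
gripper_width: 10.7
finger_force: 58.5
```

```bash
python3 - <<'E'
from h import *
go(445,165,216.5,110.5)
s=camera("side");t=camera("top");cv2.imwrite("pics/s3raw.png",s);cv2.imwrite("pics/t3raw.png",t)
cv2.imwrite("pics/f1.png",np.hstack([cv2.resize(s[195:335,165:325],(640,560),interpolation=cv2.INTER_CUBIC),cv2.resize(t[170:310,110:150],(160,560))]))
for n,P in dict(blade=[445,165,140],bladebot=[445,165,125],lidtop=[445,165,201],lens=[548,203.5,140]).items(): print(n,proj("side",P),"zoom",(proj("side",P)-[165,195])*4)
E
```

```text
t 10.45 turn [0.001 0.    0.   ] shift [ 0.0032 -0.0012  0.0012] psi 110.5 j [  6.  16.  88.   0.  76. -15.] F [-0.3  0.3 -2. ] w 10.663021862958388
blade [277.53263895 273.81647788] zoom [450.1305558  315.26591151]
bladebot [277.33922798 278.94434113] zoom [449.3569119  335.77736453]
lidtop [278.35979504 251.88626763] zoom [453.43918016 227.54507051]
lens [222.91429691 270.17168825] zoom [231.65718765 300.68675301]
```

View pics/f1.png

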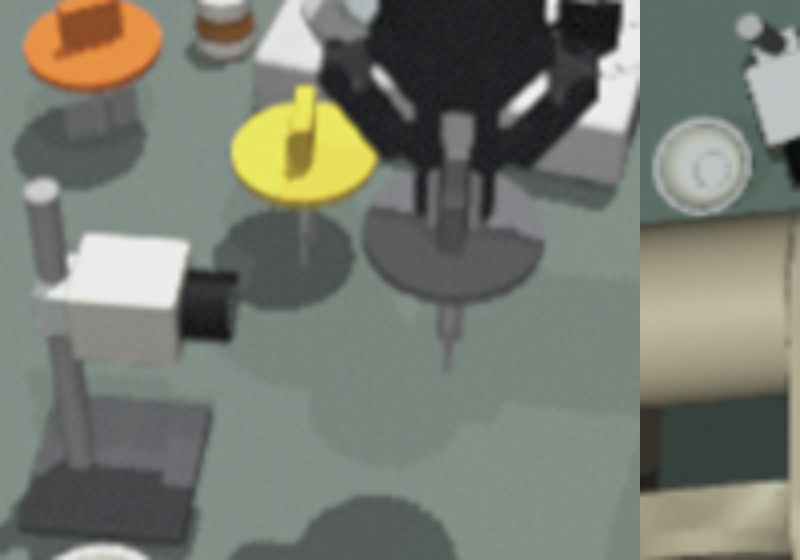

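The side view shows the head upright between the fingers: lid x 363–545, blade seen edge-on with its lower tip near (447,372), clear of everything, lens end at (238,305). Comparing that with predicted outlines.

```bash
python3 - <<'E'
from h import *
o=get_obs();p=np.array(o["position"]);R=np.array(o["tcp_rot"]);print(p)
a=np.radians(110.5);y=np.array([np.cos(a),np.sin(a),0])
Z=lambda P:((proj("side",P)-[165,195])*4+1.5).round(1)
for off in(0,3):
    h=np.array([p[0],p[1],p[2]-23.5])+off*y
    th=np.linspace(0,2*np.pi,180)
    E=np.array([Z(h+[44*np.cos(q),44*np.sin(q),0]) for q in th]);T=np.array([Z(h+[44*np.cos(q),44*np.sin(q),8]) for q in th])
    print(off,"lid x",min(E[:,0].min(),T[:,0].min()),max(E[:,0].max(),T[:,0].max()),"low",E[:,1].max(),"blade low tip",Z(h+25*y-[0,0,68]),"blade top near",Z(h+25*y-[0,0,38]),"bar near top",Z(h+20*y+[0,0,42]))
u=np.array([np.cos(np.radians(20.5)),np.sin(np.radians(20.5)),0])
v=np.array([-u[1],u[0],0])
for L in([548,203.5,140],):
    L=np.array(L)
    F=np.array([Z(L+18*(np.cos(q)*v+np.sin(q)*np.array([0,0,1]))) for q in np.linspace(0,6.28,90)]);print("lens face x",F[:,0].min(),F[:,0].max(),"y",F[:,1].min(),F[:,1].max())
s=cv2.imread("pics/s3raw.png");g=s[...,1].astype(int)
print(g[260:285,218:228]);print(g[266:292,270:284])
E
```

```text
[447.12099039 162.46832105 217.40557536]
0 lid x 361.4 544.9 low 302.5 blade low tip [446.2 369.3] blade top near [447.7 327.7] bar near top [452.6 200.5]
3 lid x 360.8 544.8 low 307.3 blade low tip [445.8 374. ] blade top near [447.3 332.3] bar near top [452.2 205. ]
lens face x 227.4 238.7 y 266.0 338.6
[[113  96  91  95  95  93  95  94  95  96]
 [110  92  89  92  92  91  93  95  95  94]
 [ 94  76  74  76  79  79  85  94  94  92]
 [ 55  50  43  50  47  50  71  89  96  92]
 [ 38  39  39  33  35  39  63  88  94  91]
 [ 45  45  40  45  39  45  67  89  93  88]
 [ 51  54  54  49  53  64  79  89  92  86]
 [ 55  54  54  56  63  74  80  85  86  85]
 [ 56  54  55  58  63  69  74  83  84  84]
 [ 49  49  48  53  67  71  77  83  85  86]
 [ 43  42  41  55  72  75  84 102 104  92]
 [ 39  41  40  50  68  76  99 122 124 113]
 [ 39  37  36  45  69  79 107 128 134 132]
 [ 34  36  35  48  76  81 111 128 133 134]
 [ 35  36  29  46  67  82 111 126 133 133]
 [ 30  29  30  41  62  84 120 133 133 132]
 [ 29  26  22  39  65  89 123 133 134 134]
 [ 25  26  27  34  59  90 122 133 134 134]
 [ 24  25  25  24  
[... 1117 characters left out ...]
3 132 133 129 117 106 102 110 120 126 132 134 132]
 [132 134 131 134 131 123 107 102 122 131 133 133 132 135]
 [132 134 133 132 132 124 109 106 124 133 133 132 133 133]
 [133 133 133 133 132 124 111 107 126 132 133 134 132 132]
 [133 133 134 133 133 126 111 114 128 131 134 134 134 133]
 [134 133 134 133 134 126 113 114 127 132 134 134 131 135]
 [132 134 135 131 132 125 113 116 127 132 133 135 135 132]
 [133 133 135 133 132 123 116 120 128 132 135 133 133 133]
 [132 132 131 133 133 127 126 127 132 133 133 134 134 134]
 [134 132 134 134 134 132 132 133 132 133 133 133 131 134]
 [134 132 132 134 132 133 133 131 133 134 134 133 134 134]
 [132 133 135 133 134 133 134 134 134 132 133 133 133 132]]
```

Prediction matches the picture to within a pixel: the blade is about 2 mm from the target. One small correction, then settle.

Emit:
{"op": "jog_arm", "data": {
  "rows": [
    [0,0,0,0.001,-0.0005,0.0005,1],
    [0,0,0,0.0017,-0.0011,0.0009,1],
    [0,0,0,0.0017,-0.0011,0.0009,1],
    [0,0,0,0.0017,-0.0011,0.0009,1],
    [0,0,0,0.0017,-0.0011,0.0009,1]
  ]
}}

```text
time: 10.97
position: [445.3, 163.7, 216.1]
tcp_rot: [[-0.35, 0.937, -0.0], [0.937, 0.35, 0.0], [0.0, -0.0, -1.0]]
wrist_force: [0.2, 0.2, -1.8]
gripper_width: 11.1
finger_force: 58.5
```

Emit:
{"op": "jog_arm", "data": {
  "rows": [
    [0,0,0,0,0,0,1],
    [0,0,0,0,0,0,1],
    [0,0,0,0,0,0,1],
    [0,0,0,0,0,0,1],
    [0,0,0,0,0,0,1]
  ]
}}

```text
time: 11.38
position: [445.4, 163.7, 216.1]
tcp_rot: [[-0.35, 0.937, 0.0], [0.937, 0.35, 0.0], [0.0, 0.0, -1.0]]
wrist_force: [-0.6, 0.1, -2.0]
gripper_width: 11.4
finger_force: 58.5
```

```bash
python3 -c "
from h import *
go(445.5,163.7,216.5,110.5)"
```

```text
t 11.3833 turn [ 0. -0.  0.] shift [-0.      0.0001 -0.0004] psi 110.5 j [  6.  16.  88.   0.  76. -15.] F [-0.6  0.1 -2. ] w 11.375717712108463
```

```bash
python3 -c "
from station import *
print(hand_in())"
```

```text
the job is handed in; nothing more can be done
None
```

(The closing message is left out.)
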